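Shut the control unit and hold its recessed reset button down with the stylus

ROBOT

A 7-joint arm with a two-finger parallel gripper is mounted at the origin on a cart in front of the work surface, level with it; the furniture and walls round the work are solid. World frame = base frame: x ahead of the robot, y to its left, z up, the work surface at z = 0. Lengths are in m, angles in rad, forces in N, time in s.
With the tool pointing down it reaches from about 0.4 to 0.9 m from the base axis. Payload 5.5 kg.
Tool frame: the origin (TCP) lies midway between the tips of the shut fingers; the grasp point (between the pads) lies 19 mm behind it (manip.grip_depth is the distance from the TCP to the grasp point, in m); z points along the fingers, y is the line along which they close (so a half turn about z gives the same grasp; the last joint's range is limited). The gripper opens to 92 mm and grips with 3 to 60 N. Pads are 19 mm wide; open, the fingers measure 130 mm over their backs; the gripper's body (75 mm by 190 mm) begins 47 mm behind the grasp point.
Start: joints at [1.464, 0.501, -0.427, 1.55, 0.221, 1.138, -0.21], TCP at [0.235, -0.606, 0.227] pointing down, gripper open.
Joint ranges: [-2.88, 2.88], [-0.31, 2.03], [-1.54, 1.56], [0.2, 2.42], [-1.41, 4.55], [0.19, 2.02], [-2.57, 2.57]. Speed limits (rad/s): [2.57, 2.57, 3.14, 3.14, 3.14, 3.14, 3.14].

INTERFACE

Orientations are given as a unit quaternion [x, y, z, w].
In Python, from bench import manip, effector, viewer gives the robot as it stands. Calls block until the motion is done:
- manip.move_pose(position, orientation): joint-space move of the TCP to a pose.
- manip.servo_line(position, ori=None, vel=0.15): straight line of the TCP; ori=None keeps the orientation; vel is the mean speed in m/s.
- manip.movej(angles): joint-space move.
- effector.open_jaws() and effector.close(f_grip=None): open the fingers fully, or close them until they stop; f_grip is the grip in N (None keeps the last).
- manip.sleep(seconds).
- manip.solve_ik(position, orientation): joint angles nearest the present ones, or None.
- viewer.get_image(name): name is "scene" or "top"; returns the picture (384x512x3 uint8, red, green, blue); there is no depth.
- viewer.get_calibration(name): a dict with "vfov" (degrees; the focal length in pixels is half the picture's height over the tangent of half this angle, whatever the lens; pixels are square), "cx", "cy" (the principal point, pixels), "dist_coeffs" ([k1, k2, p1, p2, k3] as OpenCV has them; the pictures are not rectified), "eye" and "attitude" of the camera in the world. Camera axes: x right, y down, z forward; pixel columns grow to the right and rows downward; lengths in m; the calibration is good to about 2 mm. A picture is of the moment at which its call begins. get_calibration takes no time and is no camera call.
A pose or a line that the arm cannot do raises manip.PlanningError and nothing moves.
- manip.hand_in(): hands the job in; it is judged then, once.
Readings, each from a call of its own:
- manip.current_clock(): time.
- manip.current_q(): joint angles.
- manip.current_joint_velocities(): joint speeds.
- manip.current_tau(): joint torques, N m.
- manip.current_tool_pos(): TCP position.
- manip.current_tcp_rot(): TCP orientation.
- manip.current_force(): force on the tool from outside, world axes, zero at the start.
- manip.current_wrist_torque(): the same for the moment, N m.
- manip.current_finger_gap(): finger opening in m.
- manip.current_gripper_force(): force on a finger pad.
Only numpy, scipy, OpenCV 4.12 (cv2) and the standard library are available. Lean on these libraries where they do the work, as an engineer would, in place of code of your own. Each camera call takes 0.05 s, during which the arm holds its last target. There are 200 camera calls.

TASK

First swing the open cover of the small desk control unit fully shut, so that its tab drops behind the rim. Then take the stylus out of its wooden stand, reach its thin end down through the round hole in the closed cover and press the recessed reset button fully down without ramming it. Finish while still gripping the stylus and holding the button down; leave the other things on the table where they are.

Things in the scene. Friction and masses are not known exactly. Their poses are not given: they have to be found in the camera images.
- unit: desk control unit fixed to the table: an open grey plastic box 150 (its x) x 140 (its y) x 60 mm high, walls 4 mm, with a white hinged cover. Origin: centre of its underside on the table; z up. Cover hinge along its +y top edge, rim for the cover's tab along its -y top edge. Inside, a solid deck 30 mm above the table carries one reset button
- cover (a joint): angle of the cover in rad: 0 = fully shut (lying flat on the box, tab behind the rim), grows as the free edge swings up and over toward the unit's +y; starts part open at 0.9 to 1.35. The hinge is stiff (0.13 N m friction) and the cover (0.1 kg) stays where it is left: push it all the way
- cover_hinge (a point): middle of the hinge axis (along the unit's x), at its +y top edge, 60 mm above the table. At angle a the cover plate runs from it along (-y cos a, +z sin a) of the unit's axes; its outer face looks along (+y sin a, +z cos a), 5 mm from the hinge axis
- cover_edge (a point): middle of the free edge of the cover, on its outer face. The cover is a white plate 150 (along the hinge) x 140 (hinge to free edge) x 4 mm; shut, its outer face is 65 mm above the table. The tab (45 mm wide, 10 mm deep) is under the edge; moves with the cover
- cover_hole (a point): centre of the cover's only through hole, on its outer face: round, 15 mm diameter, 4 mm deep, 75 mm from the hinge and 10 mm to the unit's +x from the cover's middle; moves with the cover. When the cover is shut the hole is straight above the reset button. Dark vent grooves beside it are no holes
- reset_button (a joint): travel of the reset button in m, straight down: 0 = up, 0.005 = fully down. A spring pushes back with about 2 N at first and about 5 N when fully down
- button_top (a point): middle of the top face of the reset button (round, grey, 18 mm diameter, in a dark collar), 36 mm above the table when up, that is 29 mm below the outer face of the shut cover; moves with the button
- stand: wooden block 64 x 64 x 58 mm high fixed to the table, with a hole 9 mm in diameter and 53 mm deep in the middle of its top that holds the stylus. Origin: centre of its underside
- stylus: metal stylus, 120 mm long and 40 g, standing upright in the stand: round handle 16 mm in diameter and 70 mm long on top, thin steel pin 7 mm in diameter and 50 mm long below. Origin: the end of the pin; z points up along it to the handle (pin from 0 to 50 mm, handle from 50 to 120 mm). In the stand the handle's shoulder rests on the block's top, 58 mm above the table
- stylus_tip (a point): free end of the stylus's pin (same point as the stylus's origin)
- tree: small black tree figure 26 x 34 x 66 mm, beyond the work; leave alone. Origin: centre of its underside
- vase: white bottle 47 x 47 x 98 mm, beyond the work; leave alone. Origin: centre of its underside
- black_bangle: black bangle 77 x 93 x 29 mm, lying beyond the work; leave alone. Origin: centre of its underside
- stopper: white stopper 30 x 30 x 17 mm, between the places of the unit and the stand, on the robot's side; leave alone. Origin: centre of its underside
Things that resemble listed ones, but are neither listed nor needed, are in the scene too. Leave any red or yellow look-alike of the unit alone. Several things have the shape of the stylus; the one meant has the colours described above.

How it is judged:
On the way, in this order (a step that is already met when the one before it is completed fails the run):
1. the cover is fully shut, its tab behind the rim, while the stylus is still in its stand (value of joint cover below 0.04 rad and z of stylus_tip in the frame of stand below 0.03 m), for 0.2 s.
2. the stylus is drawn out of the stand in the gripper (height (world z) of stylus_tip above 0.062 m and contact force between the fingers and stylus above 1 N), for 0.2 s.
3. the stylus presses the reset button down through the hole in the shut cover (value of joint reset_button above 0.004 m and contact force between stylus and reset_button above 1.5 N and value of joint cover below 0.04 rad), for 0.2 s.
At the end, for the whole second after the job is handed in: Through the last second the cover is shut (under 0.04 rad), the gripper still holds the stylus, within 0.4 rad of upright, and its tip is on the reset button (within 10 mm of its middle), keeping it at least 4 of its 5 mm down (all of step 3 and contact force between the fingers and stylus above 1 N and horizontal distance between stylus_tip and button_top below 0.01 m and angle between stylus's own z axis and vertical below 0.4 rad); the arm keeps its last pose, push and grip.
It fails at once if the button is rammed (more than 40 N) (contact force between stylus and reset_button above 40 N).
It fails at once if another thing on the table is moved by more than 20 mm (distance of any of tree, vase, black_bangle, stopper from where it was at the start of the episode above 0.02 m).
It also fails if it takes over 51 s, if anything falls off the work surface, if the arm or the gripper's body presses on something with over 40 N, if the wrist force passes 120 N, or if a joint passes its speed limit or range.

## Working session

There is one attempt and no reset: what is moved stays moved. The work goes in short steps, each a Python script; the robot and the scene stay as the last script left them, time stands still between calls to the robot, and variables do not carry over. Pictures are saved under pics/ and viewed, at most 10 in all, crops included, and the job is handed in when it is done.

```bash
ls; mkdir -p pics
python3 - <<'E'
from bench import manip, effector, viewer
import cv2
for n in("scene","top"):
    im=viewer.get_image(n); cv2.imwrite(f"pics/{n}0.png",im[:,:,::-1]); print(viewer.get_calibration(n))
print(manip.current_tcp_rot(),manip.current_clock(),manip.grip_depth)
E
```

```text
pics
{'vfov': 46.96962902009319, 'cx': 262.80853621621037, 'cy': 192.6625008998115, 'dist_coeffs': array([-0.02892732,  0.        ,  0.        ,  0.        ,  0.        ]), 'eye': array([ 0.1744047 , -0.68433192,  0.8560339 ]), 'attitude': array([ 0.88485103, -0.23460476,  0.09790314, -0.39040265])}
{'vfov': 42.103783909209895, 'cx': 260.5280115054933, 'cy': 192.05930401402495, 'dist_coeffs': array([-0.06907379,  0.        ,  0.        ,  0.        ,  0.        ]), 'eye': array([0.49109637, 0.0548573 , 1.50856033]), 'attitude': array([ 0.71529673, -0.69813993,  0.02319014, -0.02033329])}
[ 9.82949843e-01  1.83871656e-01 -1.27523514e-04 -8.96200303e-04] 0.1 0.0188
```

View pics/scene0.png

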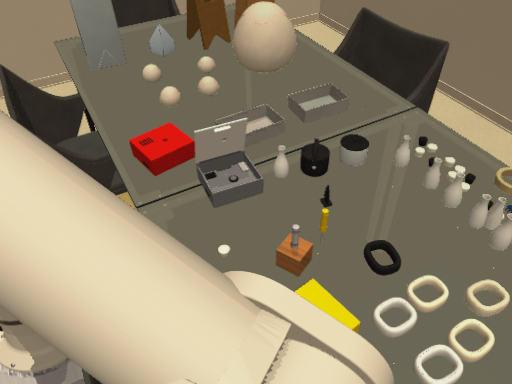

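View pics/top0.png

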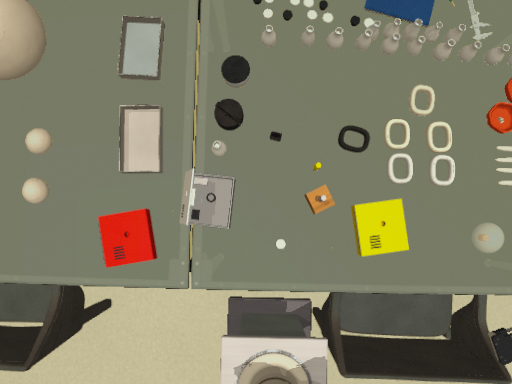

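```bash
cat > h.py <<'E'
import numpy as np, cv2
from bench import manip, effector, viewer
from scipy.spatial.transform import Rotation as R
C={n:viewer.get_calibration(n) for n in("scene","top")}
def K(c):
    f=192/np.tan(np.radians(c["vfov"])/2); return np.array([[f,0,c["cx"]],[0,f,c["cy"]],[0,0,1]])
def proj(n,P):
    c=C[n]; Rm=R.from_quat(c["attitude"]).as_matrix()
    return cv2.projectPoints(np.float64(P).reshape(-1,3),cv2.Rodrigues(Rm.T)[0],-Rm.T@c["eye"],K(c),c["dist_coeffs"])[0].reshape(-1,2)
def ray(n,p):
    c=C[n]; u=cv2.undistortPoints(np.float64(p).reshape(-1,1,2),K(c),c["dist_coeffs"]).reshape(-1,2)
    return np.c_[u,np.ones(len(u))]@R.from_quat(c["attitude"]).as_matrix().T
def plane(n,p,z):
    d=ray(n,p); e=C[n]["eye"]; return e+d*((z-e[2])/d[:,2])[:,None]
E
python3 - <<'E'
from h import *
print(proj("top",[[0,0,0],[.235,-.606,.227]]),proj("scene",[.235,-.606,.227]))
t=cv2.imread("pics/top0.png"); s=cv2.imread("pics/scene0.png")
a=cv2.resize(t[160:240,170:250],None,fx=7,fy=7,interpolation=cv2.INTER_CUBIC)
cv2.imwrite("pics/ta.png",a)
b=cv2.resize(s[110:210,185:275],None,fx=6,fy=6,interpolation=cv2.INTER_CUBIC)
cv2.imwrite("pics/sa.png",b)
b=np.hstack([cv2.resize(t[180:220,295:345],(400,320),interpolation=cv2.INTER_CUBIC),cv2.resize(s[215:280,265:330],(400,400),interpolation=cv2.INTER_CUBIC)[:320]])
cv2.imwrite("pics/st.png",b)
E
```

```text
[[272.48995757 387.36046406]
 [510.09648177 326.94645924]] [[280.68091867 538.98975002]]
```

View pics/ta.png

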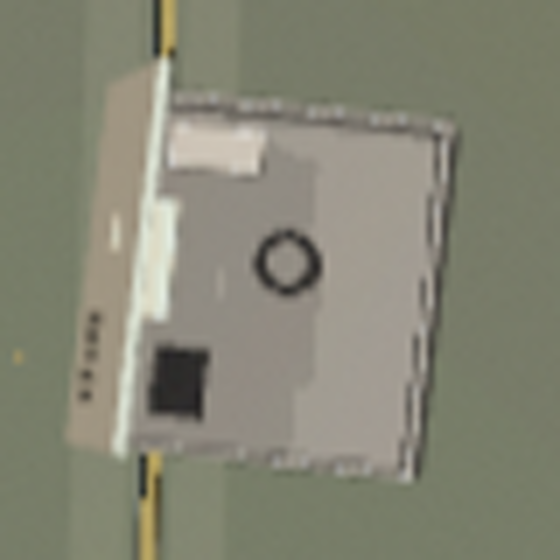

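View pics/sa.png

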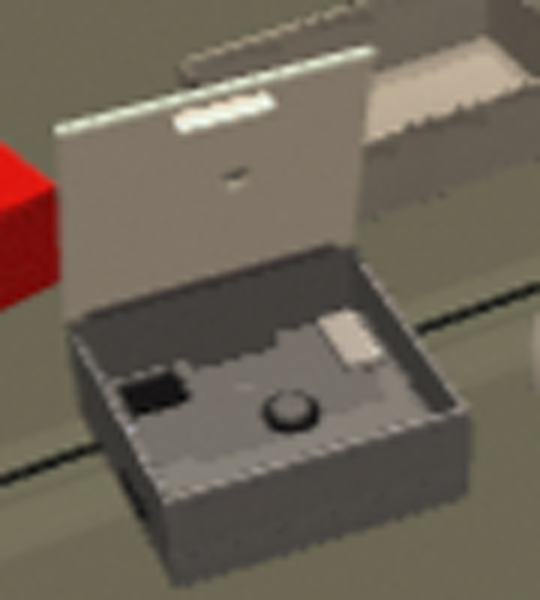

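View pics/st.png

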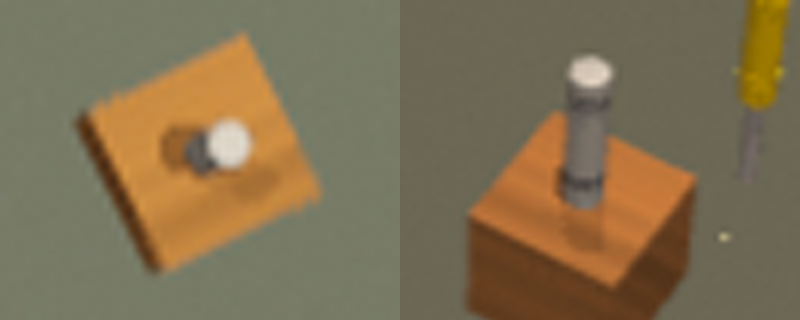

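```bash
cat > m.py <<'E'
from h import *
t=lambda *p:(np.array(p)+.5)/7-.5+[170,160]
s=lambda *p:(np.array(p)+.5)/6-.5+[185,110]
def tri(pt,ps):
    A=np.zeros((3,3));b=np.zeros(3)
    for n,p in(("top",pt),("scene",ps)):
        d=ray(n,p)[0];d/=np.linalg.norm(d);M=np.eye(3)-np.outer(d,d);A+=M;b+=M@C[n]["eye"]
    return np.linalg.solve(A,b)
np.set_printoptions(precision=4,suppress=True)
if __name__=="__main__":
    ct=plane("top",[t(457,122),t(412,480)],.06); cs=plane("scene",[s(468,412),s(165,497)],.06)
    print("corners",ct,cs)
    for c in(ct,cs): print("yaw",np.arctan2(*(c[0]-c[1])[[1,0]]),np.linalg.norm(c[0]-c[1]))
    print("hinge corners top",plane("top",[t(172,95),t(137,448)],.06)); print("scene hinge",plane("scene",[s(345,247),s(70,325)],.06))
    print("button",plane("top",[t(288,263)],.036),plane("scene",[s(291,410)],.036))
    print("edge",tri(t(165,60),s(375,48)),tri(t(120,455),s(55,130)))
    T=lambda x,y:((x+.5)/8-.5+295,(y+.5)/8-.5+180); S=lambda x,y:((x-400+.5)/400*65-.5+265,(y+.5)/400*65-.5+215)
    print("stylus top",tri(T(229,145),S(590,72)),plane("top",[T(229,145)],.128),plane("scene",[S(590,72)],.128))
    for z,ps in((.058,[(245,35),(322,192),(158,272),(80,115)]),): 
        c=plane("top",[T(*p) for p in ps],z);print("stand",c,c.mean(0),c[::2].mean(0))
    c=plane("scene",[S(695,180),S(470,213),S(617,288)],.058);print(c,c[:2].mean(0))
    st=cv2.imread("pics/top0.png"); 
    for n,p in(("stopper",(280.5,244)),("vase",(219,148))): print(n,plane("top",[p],.01))
E
python3 m.py
```

```text
corners [[0.6226 0.1259 0.06  ]
 [0.4735 0.1405 0.06  ]] [[0.6226 0.1268 0.06  ]
 [0.4773 0.1439 0.06  ]]
yaw -0.09751199368430345 0.14984389373457874
yaw -0.11754399154551128 0.14626462436786972
hinge corners top [[0.631  0.2451 0.06  ]
 [0.4838 0.2549 0.06  ]]
scene hinge [[0.6315 0.2667 0.06  ]
 [0.4888 0.2784 0.06  ]]
button [[0.5633 0.1969 0.036 ]] [[0.564  0.1947 0.036 ]]
edge [0.6323 0.2297 0.1962] [0.4822 0.2422 0.1966]
stylus top [ 0.5656 -0.1243  0.1289] [[ 0.5649 -0.1239  0.128 ]] [[ 0.5668 -0.1239  0.128 ]]
stand [[ 0.609  -0.1382  0.058 ]
 [ 0.5523 -0.1673  0.058 ]
 [ 0.5217 -0.1079  0.058 ]
 [ 0.5782 -0.0784  0.058 ]] [ 0.5653 -0.123   0.058 ] [ 0.5653 -0.1231  0.058 ]
[[ 0.609  -0.1382  0.058 ]
 [ 0.5255 -0.1091  0.058 ]
 [ 0.5543 -0.1675  0.058 ]] [ 0.5672 -0.1237  0.058 ]
stopper [[ 0.4292 -0.0136  0.01  ]]
vase [[0.7141 0.1789 0.01  ]]
```

```bash
cat >> h.py <<'E'
PSI=-.10; UX=np.array([np.cos(PSI),np.sin(PSI),0]); UY=np.array([-np.sin(PSI),np.cos(PSI),0])
HINGE=np.array([.563,.2732,.06])
def down(th): return (R.from_euler("z",th)*R.from_matrix(np.diag([1.,-1,-1]))).as_quat()
def face(a,r,w=.0095): # TCP so that the lower -y corner of the fingers lies on the cover's outer face
    return HINGE+UY*(-r*np.cos(a)+.005*np.sin(a)+w)+np.array([0,0,r*np.sin(a)+.005*np.cos(a)])
def st(*l): print(*l,round(float(manip.current_clock()),2),np.round(manip.current_tool_pos(),4),np.round(manip.current_force(),1),flush=True)
E
cat > ik.py <<'E'
from h import *
for th in (PSI+np.pi/2,PSI-np.pi/2): print(th,[np.round(q,2) if (q:=manip.solve_ik(p,down(th))) is not None else None for p in (HINGE+UY*.045+[0,0,.24],face(0,.12),np.array([.565,-.124,.084]),np.array([.5645,.1965,.107]))])
E
python3 ik.py
```

```text
1.4707963267948965 [array([ 0.22,  0.76, -1.3 ,  1.45,  0.73,  1.48, -1.17]), array([ 0.28,  0.7 , -0.82,  1.85,  0.66,  0.88, -0.96]), array([ 0.8 ,  0.69, -0.85,  1.83,  0.64,  0.92, -0.45]), array([ 0.39,  0.83, -1.12,  1.77,  0.83,  1.11, -1.12])]
-1.6707963267948966 [array([ 0.22,  0.76, -1.3 ,  1.45,  0.73,  1.48,  1.97]), array([ 0.53,  1.04, -1.31,  1.84,  1.09,  1.21,  1.89]), array([-0.61,  0.85,  1.13,  1.88, -0.91,  1.04, -2.33]), array([ 0.46,  0.97, -1.31,  1.77,  1.  ,  1.24,  1.92])]
```

Run:
```python
from h import *
q=down(PSI+np.pi/2)
effector.close(10); st("closed")
manip.move_pose([.42,-.15,.38],q); st("wp")
manip.move_pose(HINGE+UY*.06+[0,0,.26],q); st("behind")
print(np.round(manip.current_q(),2))
manip.servo_line(face(1.3,.12)+UY*.055); st("low")
for a in np.linspace(1.3,.1,9):
    manip.servo_line(face(a,.12),vel=.12); st(round(a,2))
```

```text
closed 1.53 [ 0.235  -0.6061  0.2267] [-1.3  0.2 -0.4]
wp 3.4 [ 0.4197 -0.1515  0.3798] [ 0.2 -0.4 -0.2]
behind 5.25 [0.57   0.3315 0.3202] [ 0.1 -1.4  0. ]
[ 0.19  0.78 -1.34  1.39  0.75  1.54 -1.2 ]
low 6.37 [0.5671 0.3111 0.1782] [-0.5 -0.5  0.6]
1.3 6.97 [0.5614 0.2559 0.1775] [0.4 0.2 0.2]
1.15 7.28 [0.5595 0.2385 0.1714] [-0.1 -0.5  0.3]
1.0 7.58 [0.5579 0.2219 0.1634] [ 0.  -0.3  0.6]
0.85 7.88 [0.5563 0.2069 0.153 ] [-0.3  0.1 -0.5]
0.7 8.18 [0.5548 0.1933 0.1402] [-0.3  0.2  0.1]
0.55 8.47 [0.5536 0.1823 0.1259] [-0.   0.4 -0.5]
0.4 8.78 [0.5526 0.1736 0.1102] [0.4 0.8 0.6]
0.25 9.07 [0.552  0.1676 0.0937] [-0.1  0.7  0.6]
0.1 9.38 [0.5516 0.164  0.0763] [-0.3  0.3 -0.3]
```

Run:
```python
from h import *
p=face(0,.12)
for z in (.070,.066,.064,.062,.060):
    p[2]=z; manip.servo_line(p,vel=.05); manip.sleep(.1); st(z)
    if manip.current_force()[2]>15: break
im=viewer.get_image("top"); im2=viewer.get_image("scene")
cv2.imwrite("pics/t1.png",im[:,:,::-1]);cv2.imwrite("pics/s1.png",im2[:,:,::-1])
cv2.imwrite("pics/c1.png",np.hstack([cv2.resize(i,(400,400),interpolation=cv2.INTER_CUBIC) for i in (im[160:240,170:250,::-1],im2[110:210,180:280,::-1])]))
```

```text
0.07 9.77 [0.552  0.1634 0.0701] [ 0.  -0.9  0.6]
0.066 10.12 [0.5519 0.1632 0.066 ] [-0.2  0.6 -0.1]
0.064 10.47 [0.5522 0.1634 0.0652] [-3.1 -1.8 10.4]
0.062 10.82 [0.5523 0.1635 0.0649] [-6.3 -5.  22.7]
```

View pics/c1.png

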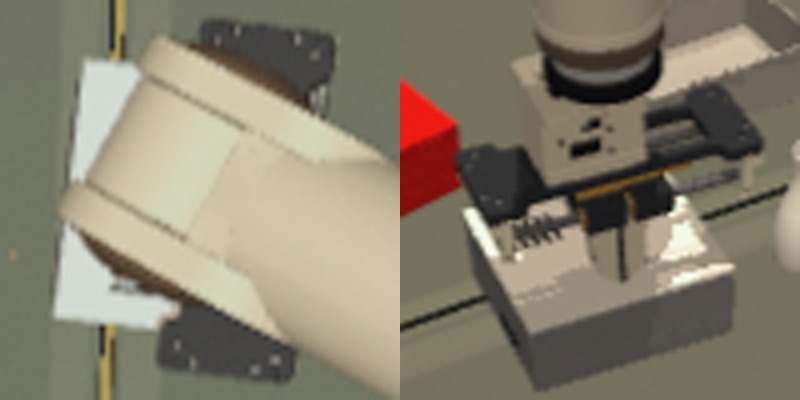

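Run:
```python
from h import *
p=manip.current_tool_pos(); manip.servo_line([p[0],p[1],.16],vel=.2)
effector.open_jaws(); st("open")
manip.move_pose([.5,-.124,.24],down(0)); st("mid")
im=viewer.get_image("top"); im2=viewer.get_image("scene")
cv2.imwrite("pics/t2.png",im[:,:,::-1]);cv2.imwrite("pics/s2.png",im2[:,:,::-1])
cv2.imwrite("pics/c2.png",np.hstack([cv2.resize(i,(400,400),interpolation=cv2.INTER_CUBIC) for i in (im[160:240,170:250,::-1],im2[130:210,190:270,::-1])]))
print(np.round(manip.current_q(),2))
```

```text
open 13.02 [0.5523 0.1635 0.16  ] [ 0.3 -0.4 -0.1]
mid 14.18 [ 0.5002 -0.1227  0.24  ] [ 0.2 -0.2 -0.3]
[ 1.18  0.52 -1.29  1.86  0.54  1.19 -1.86]
```

View pics/c2.png

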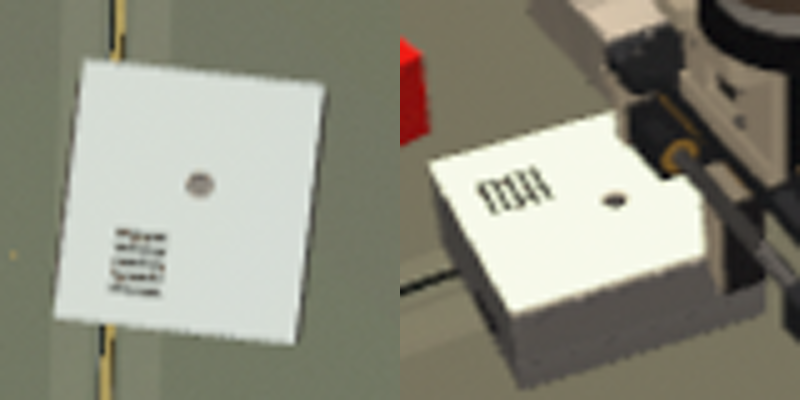

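Run:
```python
from h import *
np.set_printoptions(precision=4,suppress=True)
t=lambda x,y:((x+.5)/5-.5+170,(y+.5)/5-.5+160)
cc=plane("top",[t(*p) for p in((83,58),(325,85),(297,345),(53,318))],.065); print(cc,cc.mean(0))
for f,n,(u,v) in(("t2","top",(210,196.5)),("s2","scene",(233,170))):
    g=255-cv2.imread(f"pics/{f}.png",0).astype(float); u,v=int(u),int(v)
    w=g[v-4:v+5,u-5:u+6]; w=np.clip(w-np.median(w)-12,0,None); Y,X=np.mgrid[v-4:v+5,u-5:u+6]
    c=((w*X).sum()/w.sum(),(w*Y).sum()/w.sum()); print(n,c,plane(n,[c],.065))
q=down(0)
manip.servo_line([.5655,-.1237,.24]); 
manip.servo_line([.5655,-.1237,.084],vel=.12); st("at")
effector.close(40); manip.sleep(.3); st("grip"); print(manip.current_finger_gap(),manip.current_gripper_force())
manip.servo_line([.5655,-.1237,.175],vel=.12); st("up"); print(manip.current_finger_gap(),manip.current_gripper_force(),manip.current_wrist_torque())
im=viewer.get_image("top"); im2=viewer.get_image("scene")
cv2.imwrite("pics/t3.png",im[:,:,::-1]);cv2.imwrite("pics/s3.png",im2[:,:,::-1])
```

```text
[[0.6357 0.2678 0.065 ]
 [0.6233 0.1265 0.065 ]
 [0.4722 0.1386 0.065 ]
 [0.4843 0.2802 0.065 ]] [0.5539 0.2032 0.065 ]
top (np.float64(209.47778537252222), np.float64(196.42036910457963)) [[0.5639 0.1977 0.065 ]]
scene (np.float64(232.51635351426583), np.float64(169.62908837856645)) [[0.5649 0.1965 0.065 ]]
at 16.31 [ 0.5662 -0.1237  0.0848] [-0.2  0.3  0.4]
grip 17.77 [ 0.5655 -0.1235  0.084 ] [-0.1  1.5 -0.5]
0.015216506814126226 39.9984472990036
up 18.68 [ 0.5649 -0.124   0.1743] [-0.9  0.6  0.1]
0.015293908548041217 39.99825417995453 [ 0.0603 -0.0213  0.0072]
```

View pics/s3.png

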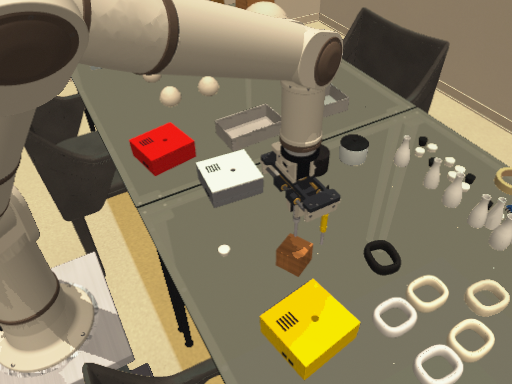

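Run:
```python
from h import *
manip.servo_line([.5641,.1971,.175],vel=.2); manip.servo_line([.5641,.1971,.152],vel=.1); manip.sleep(.2); st("above")
im2=viewer.get_image("scene"); im=viewer.get_image("top")
cv2.imwrite("pics/s4.png",im2[:,:,::-1]); print(proj("scene",[.5641,.1971,.076]),proj("scene",[.5641,.1971,.065]))
cv2.imwrite("pics/c4.png",cv2.resize(im2[140:200,190:270,::-1],(800,600),interpolation=cv2.INTER_CUBIC))
```

```text
above 21.12 [0.5643 0.1974 0.1524] [-0.4 -0.7 -0.1]
[[231.94178273 166.55377408]] [[232.16464019 169.59224374]]
```

View pics/c4.png

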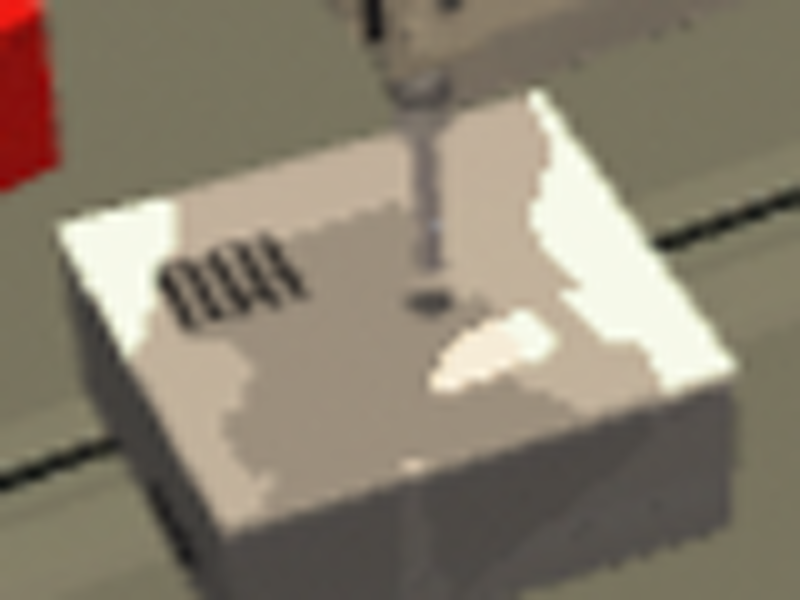

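The pin tip (crop 431,270) sits where I predicted, directly above the hole (430,302), so I'm descending with force checks.

Run:
```python
from h import *
z=.152
for z in (.146,.138,.130,.122,.115):
    manip.servo_line([.5641,.1971,z],vel=.05); st(z)
    if manip.current_force()[2]>4 : raise SystemExit("contact")
while z>.1035:
    z-=.001; manip.servo_line([.5641,.1971,z],vel=.02); manip.sleep(.15)
    F=np.mean([manip.current_force() for _ in range(3)],0); print(round(z,4),F.round(1),np.round(manip.current_tool_pos(),4))
    if F[2]>9: break
st("end"); print(manip.current_gripper_force(),manip.current_finger_gap())
im2=viewer.get_image("scene")
cv2.imwrite("pics/c5.png",cv2.resize(im2[140:200,190:270,::-1],(800,600),interpolation=cv2.INTER_CUBIC))
```

```text
0.146 21.48 [0.5638 0.1968 0.1455] [ 0.9 -0.9 -1.1]
0.138 21.79 [0.5638 0.1969 0.1375] [-0.2 -0.1  0.2]
0.13 22.1 [0.5638 0.1969 0.1295] [-0.2 -0.4  0.4]
0.122 22.41 [0.5638 0.1969 0.1215] [ 0.1 -0.4 -1.3]
0.115 22.7 [0.5638 0.1969 0.1146] [-0.1  0.7  0.6]
0.114 [ 1.4 -0.6  0.4] [0.5642 0.1971 0.1141]
0.113 [ 0.   0.4 -0.5] [0.5641 0.1972 0.113 ]
0.112 [0.2 0.5 0.5] [0.5641 0.1971 0.112 ]
0.111 [ 0.7 -0.4  1.5] [0.5642 0.1971 0.1111]
0.11 [ 0.2 -0.3  2.6] [0.5642 0.1972 0.1101]
0.109 [-1.5  0.3  2.9] [0.5642 0.1971 0.1091]
0.108 [-0.5 -0.2  3.5] [0.5641 0.1972 0.1081]
0.107 [ 0.5 -0.1  4.3] [0.5641 0.1971 0.1071]
0.106 [-0.7 -1.5  9.1] [0.5644 0.1973 0.1068]
end 26.3 [0.5644 0.1973 0.1068] [-0.7 -1.5  9.1]
40.00154972076416 0.015416988983273414
```

View pics/c5.png

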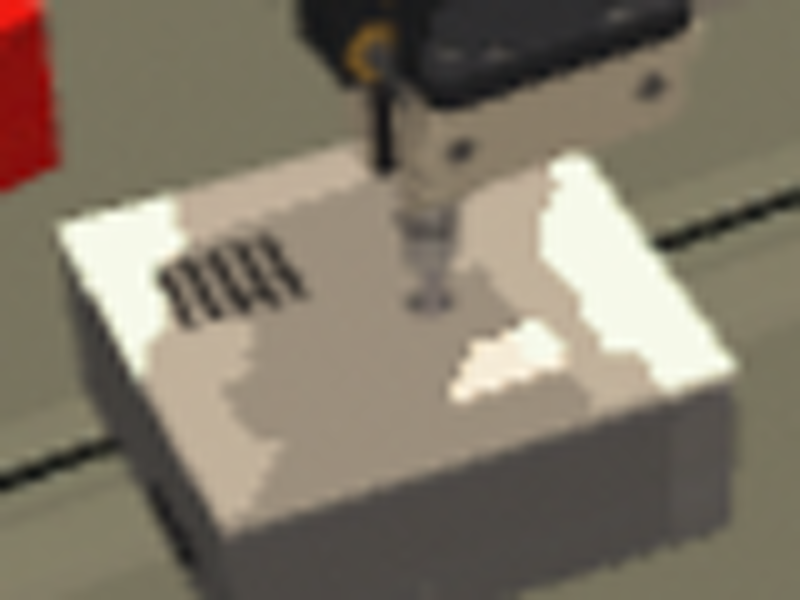

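The picture shows the pin going through the hole at crop (430,300). The force profile rises from 2 N to 5 N over 5 mm, then hits a hard stop at 9 N, so the button is fully down.

```bash
python3 -c "
from h import *
manip.sleep(.3); st('hold'); print(manip.hand_in())"
```

```text
hold 26.65 [0.5643 0.1973 0.1067] [-0.6 -0.8  8.5]
the job is handed in; nothing more can be done
None
```

I handed the job in at about 27 s: the cover is shut and the gripped stylus is holding the reset button fully down at about 9 N; no verdict came back from the judging.

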